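Raise the pour-over stand for a tall mug

TASK

Raise the pour-over coffee stand so that the tall white mug will go under the dripper: swing the red-knobbed column lock lever out of its red-marked notch into the green-marked one, then squeeze the orange release button in the black grip on top of the column and, keeping it squeezed, draw the column straight up past its first stop to the second, fully extended. Finish while you are still squeezing the grip and holding the column up there, with the lever in the green notch and the white dripper sitting level in its ring; leave the other things on the worktop alone.

Things in the scene. Friction and masses are not known exactly. Their poses are not given: they have to be found in the camera images.
- stand: pour-over coffee stand, fixed: dark wooden foot 118 x 226 mm, 15 mm high, round steel drip tray, upright steel tube 105 mm from the tray's centre (diameter 32 mm, top at 131 mm). Origin: on the worktop on the tube's axis, about which the lever turns. z up, +y from the tube to tray and dripper, -x the orange button's side. Starts turned -0.25 to 0.1 rad about z
- lever (a joint): column lock lever, turns about the tube's axis; rad, clockwise from above: 0 = red notch (locked), 0.45 = green notch (free), end stop at 0.53. In the stand's frame it points to -79 degrees from +x at 0, to -105 at 0.45. A spring ball drops into a notch within about 0.05 rad of it; some 3 N at the knob moves it out. In the red notch it bars the column
- knob (a point): middle of the lever's upright red knob: diameter 21 mm, 110 mm from the tube's axis, this point 138 mm above the worktop, knob from about 127 to 154 mm; steel lever bar below it (top at 118 mm). Wall cabinets hang behind, their door bars reaching to x = 0.57 from 0.5 m height up: come in low, from the front
- column (a joint): telescoping column, m raised: 0 = fully down, 0.040 = first stop, 0.0905 = second stop and end of travel (fully extended). While the button is out a spring latch holds the column at each stop. With the dripper it weighs about 5 N, with 2 N of friction
- grip (a point): middle of the black grip on the column's top, 0.180 m above the worktop when down; rises with the column. Grip: 30 mm thick along the stand's x (35 mm over the projecting button), 40 mm along y, top 21 mm above this point, sides free down to 22 mm below it
- button (a joint): orange release button, 26 x 26 mm, in the grip's -x face centred at the grip point; m pressed in along the stand's +x: 0 = out (5 mm proud), 0.005 = flush. 3 to 6 N; the latch is free from 0.0035 on. Squeezing the grip front to back between the fingers presses it
- ring (a point): centre of the upper face of the steel ring on the column's arm, in which the dripper's flange sits
- dripper: white conical coffee dripper, loose, sitting with its flange (diameter 102 mm) on the ring. Origin: centre of the flange's underside; rim 37 mm above it (diameter 110 mm), outlet 68 mm below; z up
- mug_white: tall white mug, 102 mm high, waiting on the right; bystander
- milk_jug: steel milk jug 98 mm high; bystander
- tamper: coffee tamper with brown wooden handle, 86 mm high; bystander
- espresso_cup: small white espresso cup, 56 mm high; bystander
- capsule_3: gold coffee capsule, 38 mm wide, 29 mm high; bystander
- capsule_4: black coffee capsule, 38 mm wide, 29 mm high; bystander
- scoop: steel coffee scoop, 138 mm long; bystander
- lemon: lemon, 78 mm long; bystander
Mind the look-alikes: they are no part of the job. What is shaped like the dripper but purple is not meant.

How it is judged:
By the outcome, as a careful person would: the job done as asked, in the order asked, and still so for the second after the job is handed in, while the arm keeps its last pose, push and grip.
It also fails if it takes over 45 s, if anything falls off the work surface, if the arm or the gripper's body presses on something with over 40 N, if the wrist force passes 120 N, or if a joint passes its speed limit or range.

ROBOT

A 6-joint arm with a two-finger parallel gripper is mounted at the origin on a cart in front of the work surface, level with it; the furniture and walls round the work are solid. World frame = base frame: x ahead of the robot, y to its left, z up, the work surface at z = 0. Lengths are in m, angles in degrees, forces in N, time in s.
With the tool pointing down it reaches from about 0.25 to 0.725 m from the base axis. Payload 9.7 kg.
Tool frame: the origin (TCP) lies midway between the tips of the shut fingers; the grasp point (between the pads) lies 19 mm behind it; z points along the fingers, y is the line along which they close (so a half turn about z gives the same grasp; the last joint's range is limited). The gripper opens to 85 mm and grips with 20 to 120 N. Pads are 22 mm wide; open, the fingers measure 114 mm over their backs; the gripper's body (76 mm by 85 mm) begins 54 mm behind the grasp point. The pads swing forward as they close: fully open they stand 13 mm farther back than shut.
Start: joints at [-63.541, 4.979, 10.078, 95.1, 0, 90], TCP at [0.245, -0.492, 0.2] pointing down, gripper open.
Joint ranges: [-179.16, 179.16], [-48.56, 103.87], [-65.8, 70.77], [-126.05, 130.52], [-82.76, 87.17], [-180, 180]. Speed limits (degrees/s): [127.2, 127.2, 147.25, 180, 180, 180].

INTERFACE

Orientations are given as [roll, pitch, yaw] about the fixed x, y, z axes, in that order (R = Rz(yaw) Ry(pitch) Rx(roll)).
In Python, from workcell import * gives the robot as it stands.
- The arm moves only by the tool servo_tool, never from a script. Its argument "moves" is a list of rows, each a list of 4 numbers: the shift along the world's x, y, z in normalised numbers (1 is 50 cm), then the turn about the world's z in shares of pi/2 rad (1.0 is pi/2 rad). A call has 1 to 20 rows; each row is the pose to reach, as a shift and turn from the pose commanded when the call began; what a row does not reach only later rows make up. A row lasts 1/12 s, in which the tool goes at most 41.7 mm and 7.16 degrees, less where a joint would pass 70% of its speed; a pose out of reach is approached as far as the arm can. A call with a gripper value outside its range is refused whole. "claw" is the closure, from 0 (fully open) to 1 (shut), set as the call begins (left out, the last holds). The fingers move at their own pace and stop on an object; "force" is the grip in N (left out, the last holds). Time passes only in rows, so rows that repeat a pose let the fingers close. It gives the time, the measured TCP pose, the force, the opening and the grip force at its end, in the units of the state.
- get_obs(): the state, without advancing time (a new reading comes with each control period).
- camera(name): name is "scene" or "side" or "wrist"; returns the picture (420x560x3 uint8, red, green, blue); there is no depth.
- get_calibration(name): a dict with "fx", "fy", "cx", "cy" (pixels), "rvec" (rotation vector, rad) and "tvec" (3), from world to camera coordinates, as OpenCV has them; the wrist camera has in their place "tool_from_camera" (4x4, takes a point from camera to tool coordinates, whose origin is the TCP and whose axes are the flange's). Camera axes: x right, y down, z forward; pixel columns grow to the right and rows downward; lengths in m; the calibration is good to about 2 mm. A picture is of the moment at which its call begins: read the wrist's pose just before it. get_calibration takes no time and is no camera call.
- job_done(): hands the job in; it is judged then, once.
The state is a dict: "time": time; "q": joint angles; "qd": joint speeds; "joint_efforts": joint torques, N m; "ee_pos": TCP position; "tcp_rot": TCP orientation; "wrist_force": force on the tool from outside, world axes, zero at the start; "torque": the same for the moment, N m; "opening": finger opening in m; "grasp_force": force on a finger pad.
Only numpy, scipy, OpenCV 4.12 (cv2) and the standard library are available. Lean on these libraries where they do the work, as an engineer would, in place of code of your own. Each camera call takes 0.05 s, during which the arm holds its last target. There are 200 camera calls.

## Working session

There is one attempt and no reset: what is moved stays moved. The work goes in short steps, Python scripts to look and compute and a tool call to move; the robot and the scene stay as the last step left them, time stands still between calls to the robot, and variables do not carry over. Pictures are saved under pics/ and viewed, at most 10 in all, crops included, and the job is handed in when it is done.

Besides the shell and the picture viewer there is one more tool, called after "Call:" in YAML: its name, and indented under it one key for each argument. servo_tool: Moves the arm, as the interface text tells. Its arguments: {"type":"object","properties":{"moves":{"type":"array","items":{"type":"array","items":{"type":"number"}}},"claw":{"type":"number"},"force":{"type":"number"}},"required":["moves"]}

```bash
mkdir -p pics; cat > h.py <<'E'
from workcell import *
import numpy as np, cv2
def cal(n):
    c=get_calibration(n); R=cv2.Rodrigues(np.array(c["rvec"],float))[0]; t=np.array(c["tvec"],float).ravel(); return c,R,t
def ray(n,u,v):
    c,R,t=cal(n); d=R.T@np.array([(u-c["cx"])/c["fx"],(v-c["cy"])/c["fy"],1]); return -R.T@t,d/np.linalg.norm(d)
def plane(n,u,v,z):
    o,d=ray(n,u,v); return o+d*(z-o[2])/d[2]
def tri(a,b):
    (o1,d1),(o2,d2)=a,b
    s=np.linalg.lstsq(np.c_[d1,-d2],o2-o1,rcond=None)[0]; p,q=o1+s[0]*d1,o2+s[1]*d2; return (p+q)/2,np.linalg.norm(p-q)
def proj(n,p):
    c,R,t=cal(n); x=R@np.array(p)+t; return c["fx"]*x[0]/x[2]+c["cx"],c["fy"]*x[1]/x[2]+c["cy"]
def save(n,f):
    im=camera(n); cv2.imwrite(f"pics/{f}.png",im[:,:,::-1]); np.save(f"pics/{f}.npy",im); return im
E
python3 - <<'E'
from h import *
a=save("scene","s0");b=save("side","d0")
for n in("scene","side"):
    print(n,ray(n,280,210))
E
```

```text
scene (array([-0.38160462,  0.58596212,  0.99963701]), array([ 0.641383  , -0.45261832, -0.61948729]))
side (array([ 0.0458067 , -1.6617572 ,  1.17582478]), array([ 0.2500778 ,  0.82009219, -0.51469398]))
```

View pics/s0.png

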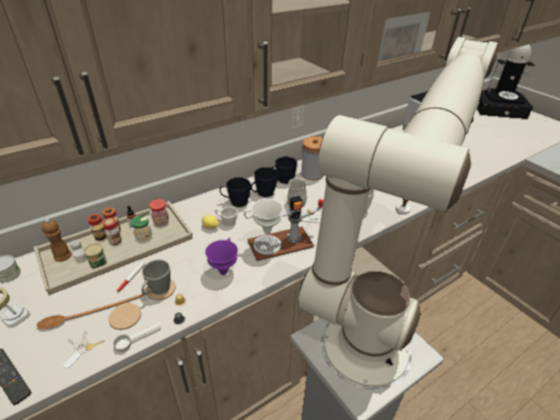

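View pics/d0.png

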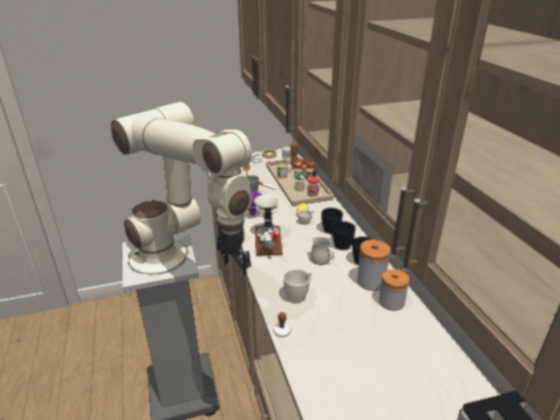

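The scene view shows the stand with its wooden foot at (280,243), white dripper at (267,215), black grip with orange button at about (296,203), and a red spot at (321,203). The purple dripper at (222,258) is the decoy. In the side view the stand is at about (268,235). I'll enlarge both to confirm.

```bash
python3 - <<'E'
from h import *
a=np.load("pics/s0.npy")[165:275,230:350];b=np.load("pics/d0.npy")[180:270,220:320]
A=cv2.resize(a,(400,367),interpolation=3);B=cv2.resize(b,(400,360),interpolation=3)
B=np.vstack([B,np.zeros((7,400,3),np.uint8)])
cv2.imwrite("pics/c0.png",np.hstack([A,B])[:,:,::-1])
for f in("s0","d0"):
    im=np.load(f"pics/{f}.npy"); h=cv2.cvtColor(im,cv2.COLOR_RGB2HSV)
    for nm,lo,hi in(("red",(0,150,90),(6,255,255)),("red2",(172,140,90),(180,255,255)),("orange",(7,170,120),(18,255,255))):
        n,_,s,c=cv2.connectedComponentsWithStats(cv2.inRange(h,lo,hi))
        for i in range(1,n):
            if s[i,4]>2 and 180<c[i][0]<360: print(f,nm,s[i],c[i].round(1))
E
```

```text
s0 red [319 200   4   7  21] [320.2 202.5]
s0 orange [294 201   7   8  46] [297.1 204.7]
d0 red [302 160   6   4  18] [304.  161.5]
d0 red [295 164   6   4  10] [296.9 165.7]
d0 red [307 165   6   2   7] [309.6 165.9]
d0 red [309 176   9   7  43] [313.2 179.4]
d0 red [272 232   5   9  25] [274.3 235.8]
d0 orange [306 161   4   5   7] [307.3 163.3]
```

View pics/c0.png

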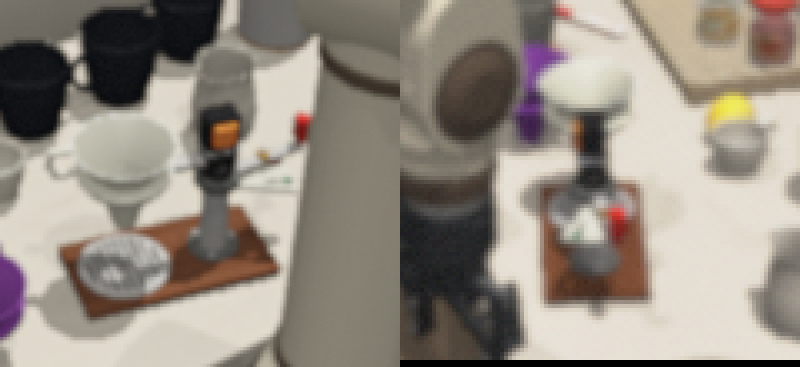

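The crop confirms the target. The white dripper is on the stand's arm, the orange button in the black grip is at scene (297,205), and the red knob is at scene (320,202) (partly behind the arm) and side (274,236). The purple cone is a separate thing.

```bash
cat >> h.py <<'E'
def fit(kn,zk=0.138):  # knob xy, button xy known -> O,theta
    pass
E
python3 - <<'E'
from h import *
k,e=tri(ray("scene",320.8,202.5),ray("side",274.2,235.8));print("knob tri",k,e)
ks=plane("side",274.2,235.8,.141);print("knob side plane",ks, "scene plane",plane("scene",320.8,202.5,.141))
b=plane("scene",297.1,204.7,.18);print("button",b)
# tray centre, foot corners
px=[(62-0,248),(232,207),(277,268),(92,318)]
for u,v in px: print("foot",plane("scene",230+u*.3,165+v*.3,.015))
for u,v in [(545,183),(640,183),(649,300),(544,300)]: print("footside",plane("side",220+(u-400)/4,180+v/4,.015))
print("tray",plane("scene",230+125*.3,165+267*.3,.02))
from scipy.optimize import least_squares
bz=lambda th,O:O+np.array([-.02*np.cos(th),-.02*np.sin(th)])
def f(p):
    O=p[:2];th=p[2];a=th-np.radians(79)
    return np.r_[bz(th,O)-b[:2], O+.11*np.array([np.cos(a),np.sin(a)])-k[:2]]
r=least_squares(f,[.5,-.2,0]);print(r.x,r.fun)
O=r.x[:2];
print("side proj grip",proj("side",[*O,.18]),"scene tube",proj("scene",[*O,.131]))
E
```

```text
knob tri [ 0.46796248 -0.19470852  0.13691711] 0.0001951774540715384
knob side plane [ 0.46620406 -0.20057434  0.141     ] scene plane [ 0.46407444 -0.1910471   0.141     ]
button [ 0.4597194  -0.07895711  0.18      ]
foot [0.55520592 0.06288483 0.015     ]
foot [ 0.50952482 -0.13743768  0.015     ]
foot [ 0.40072387 -0.11829133  0.015     ]
foot [0.44549353 0.09141418 0.015     ]
footside [0.46044578 0.08350551 0.015     ]
footside [0.56737108 0.04985405 0.015     ]
footside [ 0.50888688 -0.17303909  0.015     ]
footside [ 0.4015681  -0.13932509  0.015     ]
tray [0.48738247 0.02352346 0.02      ]
[ 0.47889394 -0.0849819  -0.29170508] [ 1.94433911e-05 -2.73079364e-04 -1.94433886e-05  2.73079373e-04]
side proj grip (np.float64(269.2341833810863), np.float64(213.00506937393453)) scene tube (np.float64(294.595304470332), np.float64(212.31279906580218))
```

The rows are not in the units I measure in: shifts go in shares of 50 cm and turns go in shares of pi/2 rad. I convert before sending: 27 cm / 50 = 0.54, 24 cm / 50 = 0.48.

Call:
servo_tool:
  moves:
    - [0.06,0.12,0.08,0]
    - [0.12,0.24,0.16,0]
    - [0.18,0.36,0.24,0]
    - [0.24,0.48,0.26,0]
    - [0.26,0.54,0.26,0]
    - [0.26,0.54,0.26,0]
    - [0.26,0.54,0.26,0]
    - [0.26,0.54,0.26,0]
    - [0.26,0.54,0.26,0]
    - [0.26,0.54,0.26,0]
    - [0.26,0.54,0.26,0]
  claw: 0

```text
time: 1.02
ee_pos: [0.3751, -0.2225, 0.3295]
tcp_rot: [-180.0, 0.0, 26.5]
wrist_force: [0.0, 0.0, -0.1]
opening: 0.0854
grasp_force: 0.0
```

```bash
python3 - <<'E'
from h import *
np.set_printoptions(precision=4,suppress=True)
o=get_obs();print(o);c=get_calibration("wrist");print(c)
np.save("pics/w1p.npy",np.r_[o["ee_pos"],o["tcp_rot"]])
save("wrist","w1")
E
```

```text
{'time': 1.0167, 'q': array([-30.6621,  -5.2729,  14.7821, 110.0887,  -0.0156, 122.8287]), 'qd': array([-1.8695,  0.3912, -0.4012, -0.003 ,  0.0379,  0.0244]), 'joint_efforts': array([  1.5038, -38.128 ,  43.7299,   0.1148,   0.0571,   0.0535]), 'ee_pos': array([ 0.3751, -0.2225,  0.3295]), 'tcp_rot': array([-179.9801,    0.0314,   26.5093]), 'wrist_force': array([ 0.0277,  0.0302, -0.0636]), 'torque': array([-0.02  ,  0.0271,  0.0178]), 'grasp_force': 0.0, 'opening': 0.08538947731354872}
{'fx': 350.1613467376338, 'fy': 350.1613467376338, 'cx': 276.5615222565769, 'cy': 213.2471018895695, 'tool_from_camera': array([[-0.0013, -0.9612, -0.276 ,  0.0711],
       [ 1.    , -0.001 , -0.0012,  0.0006],
       [ 0.0009, -0.276 ,  0.9612, -0.1741],
       [ 0.    ,  0.    ,  0.    ,  1.    ]])}
```

View pics/w1.png

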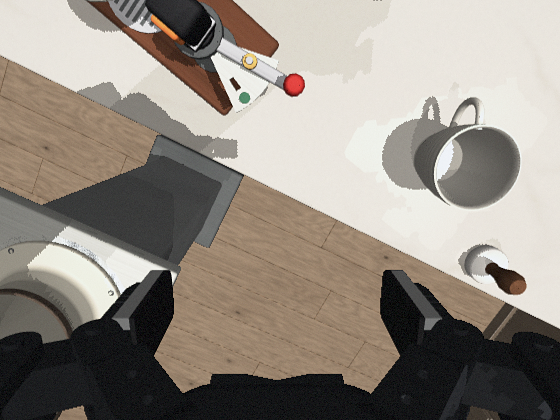

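The wrist view shows the knob top at (293,85), the red mark at (233,85), the green mark at (244,98) and the grip at the top edge around (185,25). I'll locate the knob, then look again with the tool turned so the whole grip is in view.

```bash
cat >> h.py <<'E'
from scipy.spatial.transform import Rotation as Ro
def wray(pose,u,v):
    c=get_calibration("wrist");T=np.array(c["tool_from_camera"]);R=Ro.from_euler("xyz",pose[3:],degrees=True).as_matrix()
    d=np.array([(u-c["cx"])/c["fx"],(v-c["cy"])/c["fy"],1]); return pose[:3]+R@T[:3,3], R@T[:3,:3]@d
def wplane(pose,u,v,z):
    o,d=wray(pose,u,v); return (o+d*(z-o[2])/d[2])[:2]
E
python3 - <<'E'
from h import *
np.set_printoptions(precision=4,suppress=True)
p=np.load("pics/w1p.npy");h=cv2.cvtColor(np.load("pics/w1.npy"),cv2.COLOR_RGB2HSV)
m=cv2.inRange(h,(0,170,90),(5,255,255))|cv2.inRange(h,(173,170,90),(180,255,255))
n,_,s,c=cv2.connectedComponentsWithStats(m)
for i in range(1,n):
    if s[i,4]>30: print(s[i],c[i],wplane(p,*c[i],.150))
for u,v in((249,62),(293,85)): print(wplane(p,u,v,.12))
for u,v in((233,85),(244,98)): print(wplane(p,u,v,.1))
for u,v in((160,137),(242,176)): print("counter edge",wplane(p,u,v,0))
print("foot edges",[wplane(p,u,v,.015) for u,v in((224,114),(278,45))])
E
```

```text
[284  74  21  22 339] [293.7168  84.059 ] [ 0.4693 -0.1939]
[ 0.4704 -0.1439]
[ 0.4708 -0.1939]
[ 0.4434 -0.1357]
[ 0.4366 -0.1521]
counter edge [ 0.3359 -0.0584]
counter edge [ 0.337  -0.1852]
foot edges [array([ 0.4056, -0.1284]), array([ 0.5137, -0.1555])]
```

Scaled: 8 cm / 50 = 0.16, 6 cm / 50 = 0.12, 0.12 rad / 1.5708 = 0.0764.

Call:
servo_tool:
  moves:
    - [0,0.04,0,0.0764]
    - [0,0.08,0,0.1528]
    - [0,0.12,0,0.2292]
    - [0,0.16,0,0.3056]
    - [0,0.16,0,0.382]
    - [0,0.16,0,0.4584]
    - [0,0.16,0,0.5348]
    - [0,0.16,0,0.6112]
    - [0,0.16,0,0.6366]
    - [0,0.16,0,0.6366]
    - [0,0.16,0,0.6366]

```text
time: 1.98
ee_pos: [0.3747, -0.1433, 0.3295]
tcp_rot: [-179.9, -0.0, 83.5]
wrist_force: [0.3, -0.0, -0.1]
opening: 0.0849
grasp_force: 0.0
```

```bash
python3 - <<'E'
from h import *
o=get_obs();print(o["ee_pos"],o["tcp_rot"],o["q"])
np.save("pics/w2p.npy",np.r_[o["ee_pos"],o["tcp_rot"]])
save("wrist","w2")
E
```

```text
[ 0.37471218 -0.14328544  0.32946506] [-1.79943280e+02 -9.11807446e-03  8.35370177e+01] [-2.09220490e+01 -9.78644229e+00  1.07833780e+01  1.10627021e+02
 -5.33306455e-03  7.55409315e+01]
```

View pics/w2.png

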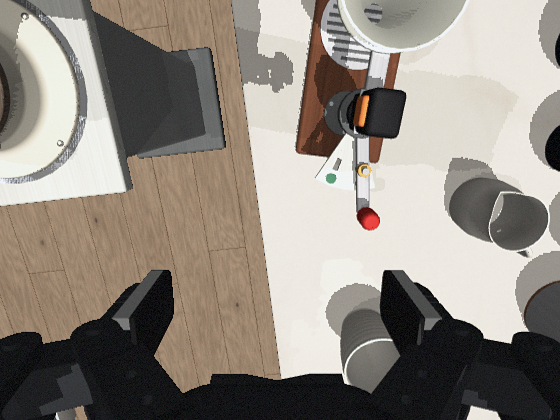

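This view shows the grip top face at about (387,113), the orange button at (364,110), and the knob at (368,218). The white dripper is at (403,20).

```bash
python3 - <<'E'
from h import *
np.set_printoptions(precision=4,suppress=True)
p=np.load("pics/w2p.npy");im=np.load("pics/w2.npy");h=cv2.cvtColor(im,cv2.COLOR_RGB2HSV)
m=cv2.inRange(h,(0,170,90),(5,255,255))|cv2.inRange(h,(173,170,90),(180,255,255))
mo=cv2.inRange(h,(7,180,120),(20,255,255))
for m,z in((m,.148),(mo,.18)):
  n,_,s,c=cv2.connectedComponentsWithStats(m)
  for i in range(1,n):
    if s[i,4]>60: print(s[i],c[i],wplane(p,*c[i],z))
mk=cv2.inRange(h,(0,0,0),(180,255,60)); mk[:85]=0;mk[145:]=0;mk[:,:320]=0;mk[:,415:]=0
c=max(cv2.findContours(mk,0,2)[0],key=cv2.contourArea);r=cv2.minAreaRect(c);print(r,cv2.boxPoints(r))
for q in cv2.boxPoints(r): print(wplane(p,*q,.201))
for u,v in((316,33-33),(297,152),(381,162),(398,52)): print("foot",wplane(p,u,v,.015))
print("jug",wplane(p,370,340,.1),"lever",wplane(p,362,170,.12),wplane(p,368,218,.12))
cv2.imwrite("pics/c2.png",cv2.resize(im[60:250,280:440],(640,760-160),interpolation=3)[:,:,::-1])
E
```

```text
[361 212  19  18 259] [369.8996 220.4402] [ 0.4693 -0.1939]
((380.0872802734375, 112.04915618896484), (43.958396911621094, 50.86252975463867), 10.954063415527344) [[353.6761 132.8405]
 [363.341   82.9047]
 [406.4985  91.2578]
 [396.8335 141.1936]]
[ 0.4462 -0.0971]
[ 0.4561 -0.0584]
[ 0.4908 -0.0688]
[ 0.4822 -0.1081]
foot [0.4467 0.0543]
foot [ 0.4052 -0.1282]
foot [ 0.52   -0.1552]
foot [ 0.5462 -0.0166]
jug [ 0.4741 -0.3775] lever [ 0.4698 -0.1442] [ 0.474  -0.2001]
```

View pics/c2.png

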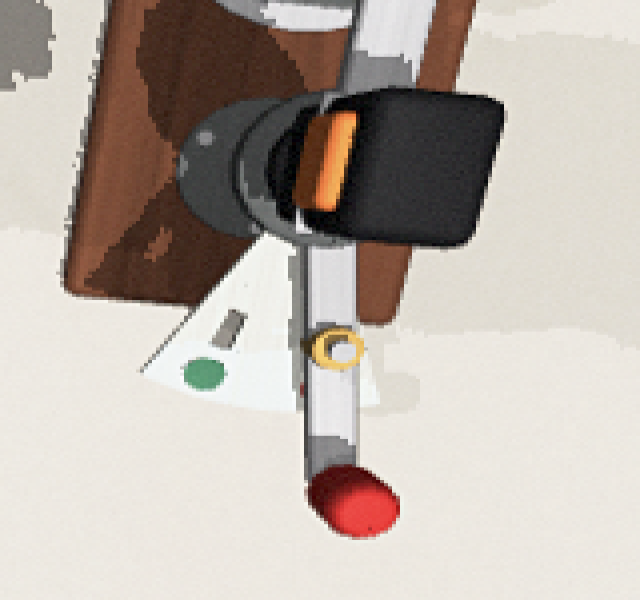

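Fit result: tube axis at about (0.472, -0.0845), yaw about -0.217 rad, and knob at (0.469, -0.194). That puts the knob at about (0.421, -0.182) in the green notch. Next I go over the knob and down.

Scaled: -20.5 cm / 50 = -0.41, -18.5 cm / 50 = -0.37, -0.1 rad / 1.5708 = -0.0637.

Call:
servo_tool:
  moves:
    - [0.06,-0.04,-0.04,-0.0318]
    - [0.12,-0.08,-0.1,-0.0637]
    - [0.188,-0.102,-0.14,-0.0637]
    - [0.188,-0.102,-0.2,-0.0637]
    - [0.188,-0.102,-0.26,-0.0637]
    - [0.188,-0.102,-0.32,-0.0637]
    - [0.188,-0.102,-0.37,-0.0637]
    - [0.188,-0.102,-0.41,-0.0637]
    - [0.188,-0.102,-0.41,-0.0637]
    - [0.188,-0.102,-0.41,-0.0637]
    - [0.188,-0.102,-0.41,-0.0637]
  claw: 0

```text
time: 2.95
ee_pos: [0.4694, -0.1938, 0.1264]
tcp_rot: [179.9, 0.0, 78.0]
wrist_force: [-0.3, 0.5, 0.6]
opening: 0.0856
grasp_force: 0.0
```

Call:
servo_tool:
  moves:
    - [0,0,0,0]
    - [0,0,0,0]
    - [0,0,0,0]
    - [0,0,0,0]
    - [0,0,0,0]
    - [0,0,0,0]
    - [0,0,0,0]
    - [0,0,0,0]
    - [0,0,0,0]
    - [0,0,0,0]
  claw: 1
  force: 20

```text
time: 3.78
ee_pos: [0.469, -0.1934, 0.125]
tcp_rot: [-180.0, -0.0, 78.0]
wrist_force: [0.2, 1.3, -0.5]
opening: 0.0003
grasp_force: 0.0
```

The fingers shut without taking the knob. I'll look.

```bash
python3 - <<'E'
from h import *
w=save("wrist","w3");s=save("side","d3");a=save("scene","s3")
s=cv2.resize(s[170:270,210:330],(360,300),interpolation=3);a=cv2.resize(a[150:250,240:360],(360,300),interpolation=3)
cv2.imwrite("pics/c3.png",np.hstack([cv2.resize(w,(440,330)),np.vstack([s,a])[:600:1][:,:360][0:330*0+600] if 0 else cv2.resize(np.vstack([s,a]),(198,330))])[:,:,::-1])
E
```

```text
(no output)
```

View pics/c3.png

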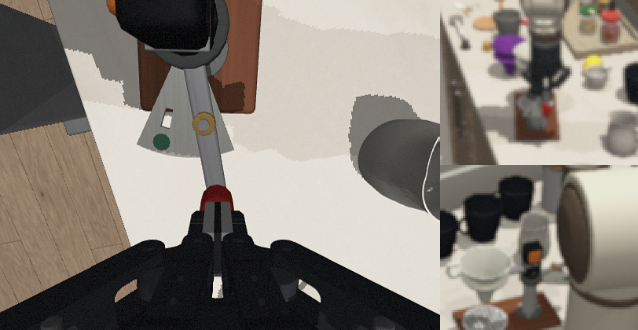

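```bash
python3 - <<'E'
from h import *
np.set_printoptions(precision=4,suppress=True)
o=get_obs();p=np.r_[o["ee_pos"],o["tcp_rot"]];print(p,o["wrist_force"])
im=np.load("pics/w3.npy");h=cv2.cvtColor(im,cv2.COLOR_RGB2HSV)
m=cv2.inRange(h,(0,150,40),(6,255,255))|cv2.inRange(h,(172,150,40),(180,255,255))
n,_,s,c=cv2.connectedComponentsWithStats(m)
for i in range(1,n):
    if s[i,4]>40:
        print(s[i],c[i])
        x,y,w,hh=s[i,:4]
        for z in(.127,.138,.154):print(z,wplane(p,x,y+hh/2,z),wplane(p,x+w,y+hh/2,z),"top edge",wplane(p,x+w/2,y,z),"bot",wplane(p,x+w/2,y+hh,z))
print("screw",wplane(p,203*1.273,123*1.273,.12))
cv2.imwrite("pics/c3b.png",cv2.resize(im[200:400,180:380],(600,600),interpolation=3)[:,:,::-1])
E
```

```text
[   0.469    -0.1934    0.125  -179.9973    0.0008   78.0257] [ 0.2423  0.8449 -0.4256]
[255 235  43  33 751] [275.5619 249.1132]
0.127 [ 0.4589 -0.1913] [ 0.4811 -0.196 ] top edge [ 0.4719 -0.1846] bot [ 0.468  -0.2029]
0.138 [ 0.4606 -0.1871] [ 0.4813 -0.1915] top edge [ 0.4728 -0.1808] bot [ 0.4691 -0.1979]
0.154 [ 0.463  -0.1809] [ 0.4817 -0.1849] top edge [ 0.474  -0.1753] bot [ 0.4707 -0.1907]
screw [ 0.4712 -0.1439]
```

View pics/c3b.png

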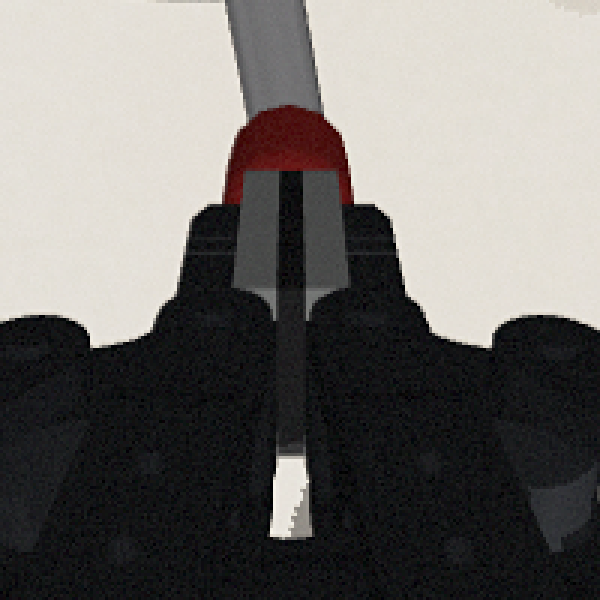

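The shut fingertips hide the knob from above, so they appear to be above it, higher than the stated TCP. I'll check against the start picture from the side camera and the scene view.

```bash
python3 - <<'E'
from h import *
for z in(.2,.213,.233,.246):
  # tool yaw at start ~26.5? finger offset dir along y-axis of tool
  a=np.radians(26.5-90)
  print(z,[tuple(np.round(proj("side",[.245+s*.0425*np.cos(a),-.492+s*.0425*np.sin(a),z]),1)) for s in(-1,0,1)])
im=np.load("pics/d0.npy");g=im.sum(2)
m=((g<170)*255).astype(np.uint8);m[:215]=0;m[300:]=0;m[:,:205]=0;m[:,275:]=0
n,_,s,c=cv2.connectedComponentsWithStats(m)
for i in range(1,n):
    if s[i,4]>40:print(s[i],c[i])
for r in range(240,285,3): print(r,"".join("#" if x<150 else "." for x in g[r,205:275]))
E
```

```text
0.2 [(np.float64(227.5), np.float64(273.4)), (np.float64(235.3), np.float64(279.2)), (np.float64(243.5), np.float64(285.2))]
0.213 [(np.float64(227.2), np.float64(270.4)), (np.float64(235.1), np.float64(276.1)), (np.float64(243.3), np.float64(282.1))]
0.233 [(np.float64(226.9), np.float64(265.7)), (np.float64(234.8), np.float64(271.4)), (np.float64(243.0), np.float64(277.3))]
0.246 [(np.float64(226.6), np.float64(262.6)), (np.float64(234.6), np.float64(268.3)), (np.float64(242.8), np.float64(274.2))]
[217 224  32  52 741] [230.68016194 246.4831309 ]
240 .............########################.................................
243 .............#######################..................................
246 ............#######################...................................
249 .............#####################....................................
252 ................###################..............................#....
255 ....................###....######.....##..............................
258 ...................####......##.......#####...........................
261 ....................###........###.....#####..........................
264 ..................................###.####............................
267 ....................................#####.............................
270 ......................................##..............................
273 ......................................##..............................
276 ......................................................................
279 ......................................................................
282 ......................................................................
```

Both cameras agree: the real fingertips sit about 33 mm higher than the reported TCP. So I open, go 3.3 cm lower, and close again, watching the opening.

Scaled: -3.2 cm / 50 = -0.064, -3 cm / 50 = -0.06.

Call:
servo_tool:
  moves:
    - [0,0,0,0]
    - [0,0,0,0]
    - [0,0,0,0]
    - [0,0,0,0]
    - [0,0,0,0]
    - [0,0,0,0]
    - [0,0,-0.02,0]
    - [0,0,-0.04,0]
    - [0,0,-0.06,0]
    - [0,0,-0.064,0]
    - [0,0,-0.064,0]
    - [0,0,-0.064,0]
  claw: 0

```text
time: 4.93
ee_pos: [0.4689, -0.1933, 0.0927]
tcp_rot: [-180.0, -0.0, 78.0]
wrist_force: [0.4, 0.4, -0.5]
opening: 0.0855
grasp_force: 0.0
```

Call:
servo_tool:
  moves:
    - [0,0,0,0]
    - [0,0,0,0]
    - [0,0,0,0]
    - [0,0,0,0]
    - [0,0,0,0]
    - [0,0,0,0]
    - [0,0,0,0]
    - [0,0,0,0]
    - [0,0,0,0]
  claw: 1
  force: 20

```text
time: 5.68
ee_pos: [0.4691, -0.1934, 0.0932]
tcp_rot: [180.0, 0.0, 78.0]
wrist_force: [-1.6, 1.1, 3.4]
opening: 0.0201
grasp_force: 20.4
```

Gripped: the opening is 20 mm. Now I swing the knob along its arc into the green notch.

Scaled: -4.8 cm / 50 = -0.096, -4.2 cm / 50 = -0.084, -0.17 rad / 1.5708 = -0.1082.

Call:
servo_tool:
  moves:
    - [-0.012,0.0006,0,-0.0127]
    - [-0.024,0.002,0,-0.0382]
    - [-0.033,0.0034,0,-0.0637]
    - [-0.044,0.006,0,-0.0828]
    - [-0.054,0.0084,0,-0.1082]
    - [-0.062,0.0108,0,-0.1273]
    - [-0.072,0.0146,0,-0.1464]
    - [-0.084,0.019,0,-0.1592]
    - [-0.096,0.0246,0,-0.1592]
    - [-0.096,0.0246,0,-0.1592]
    - [-0.096,0.0246,0,-0.1592]
    - [-0.096,0.0246,0,-0.1592]

```text
time: 6.68
ee_pos: [0.4207, -0.1817, 0.0932]
tcp_rot: [180.0, 0.1, 63.7]
wrist_force: [-1.9, -5.0, 2.7]
opening: 0.02
grasp_force: 21.6
```

```bash
python3 - <<'E'
from h import *
o=get_obs();print(o["ee_pos"],o["wrist_force"],o["torque"],o["opening"])
d=o["ee_pos"][:2]-np.array([.472,-.0845]);print(np.degrees(np.arctan2(d[1],d[0])),np.hypot(*d))
E
```

```text
[ 0.42065396 -0.18168547  0.09323114] [-1.90531395 -4.96887595  2.68851766] [-0.98236922  0.26419548 -0.13243909] 0.020036085111908748
-117.84885370332735 0.10991556604638028
```

Scaled: 19 cm / 50 = 0.38, 17 cm / 50 = 0.34, 0.24 rad / 1.5708 = 0.1528.

Call:
servo_tool:
  moves:
    - [0,0,0,0]
    - [0,0,0,0]
    - [0,0,0,0]
    - [0,0,0,0]
    - [0,0,0,0]
    - [0,0,0,0]
    - [0,0,0.06,0]
    - [0,0,0.12,0]
    - [0,0,0.18,0]
    - [0,0,0.26,0]
    - [0.02,0.04,0.34,0.0637]
    - [0.04,0.08,0.38,0.1273]
    - [0.04,0.08,0.38,0.1528]
    - [0.04,0.08,0.38,0.1528]
    - [0.04,0.08,0.38,0.1528]
    - [0.04,0.08,0.38,0.1528]
  claw: 0

```text
time: 8.02
ee_pos: [0.4407, -0.1413, 0.282]
tcp_rot: [-179.9, -0.0, 77.3]
wrist_force: [-0.0, -0.8, -0.2]
opening: 0.0857
grasp_force: 0.0
```

```bash
python3 - <<'E'
from h import *
np.set_printoptions(precision=4,suppress=True)
o=get_obs();p=np.r_[o["ee_pos"],o["tcp_rot"]];print(p)
im=save("wrist","w5");h=cv2.cvtColor(im,cv2.COLOR_RGB2HSV)
m=cv2.inRange(h,(0,170,90),(5,255,255))|cv2.inRange(h,(173,170,90),(180,255,255))
n,_,s,c=cv2.connectedComponentsWithStats(m)
for i in range(1,n):
    if s[i,4]>60:
        k=wplane(p,*c[i],.148);d=k-np.array([.472,-.0845]);print(s[i],k,np.degrees(np.arctan2(d[1],d[0])),np.hypot(*d))
E
```

```text
[   0.4407   -0.1413    0.282  -179.909    -0.0033   77.3412]
[304 192  11  10  85] [ 0.4691 -0.1502] -92.56530202842148 0.06575446964749658
[256 229  21  20 327] [ 0.422  -0.1807] -117.43768276435367 0.1084390395426542
```

View pics/w5.png

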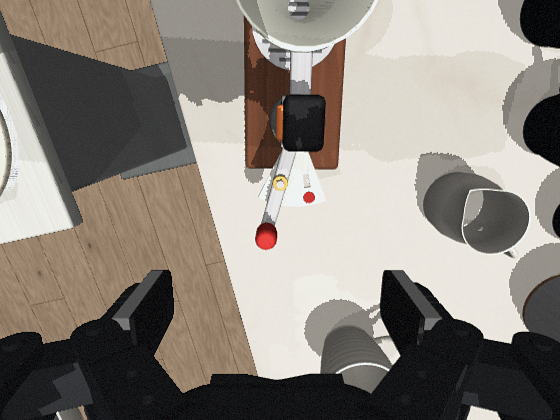

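The lever is now at -117.4° (green notch), the red mark at (309,197) is exposed, and the grip at (304,123) is lined up with the tool. I'll measure the grip top, then go over it.

```bash
python3 - <<'E'
from h import *
np.set_printoptions(precision=4,suppress=True)
p=np.array([.4407,-.1413,.282,-179.909,-.0033,77.3412])
im=np.load("pics/w5.npy");g=im.max(2);mk=((g<45)*255).astype(np.uint8);mk[:85]=0;mk[160:]=0;mk[:,:270]=0;mk[:,335:]=0
c=max(cv2.findContours(mk,0,2)[0],key=cv2.contourArea);r=cv2.minAreaRect(c);print(r)
q=[wplane(p,*x,.201) for x in cv2.boxPoints(r)];print(np.array(q),np.mean(q,0))
# dripper rim left/right edges on image -> rim height guess not needed
E
```

```text
((303.4815673828125, 122.7370376586914), (42.036865234375, 56.232425689697266), 1.432096242904663)
[[ 0.4549 -0.099 ]
 [ 0.4642 -0.0617]
 [ 0.4923 -0.0688]
 [ 0.4843 -0.1064]] [ 0.4739 -0.084 ]
```

Scaled: -15.2 cm / 50 = -0.304, -14 cm / 50 = -0.28.

Call:
servo_tool:
  moves:
    - [0.024,0.04,0,0]
    - [0.048,0.08,0,0]
    - [0.064,0.108,0,0]
    - [0.064,0.108,0,0]
    - [0.064,0.108,-0.06,0]
    - [0.064,0.108,-0.12,0]
    - [0.064,0.108,-0.18,0]
    - [0.064,0.108,-0.24,0]
    - [0.064,0.108,-0.28,0]
    - [0.064,0.108,-0.304,0]
    - [0.064,0.108,-0.304,0]
    - [0.064,0.108,-0.304,0]
    - [0.064,0.108,-0.304,0]

```text
time: 9.15
ee_pos: [0.4736, -0.0875, 0.1325]
tcp_rot: [179.9, 0.0, 77.4]
wrist_force: [0.1, 0.8, 0.1]
opening: 0.0857
grasp_force: 0.0
```

Call:
servo_tool:
  moves:
    - [0,0,0,0]
    - [0,0,0,0]
    - [0,0,0,0]
    - [0,0,0,0]
    - [0,0,0,0]
    - [0,0,0,0]
    - [0,0,0,0]
    - [0,0,0,0]
    - [0,0,0,0]
    - [0,0,0,0]
  claw: 1
  force: 40

```text
time: 9.98
ee_pos: [0.4724, -0.0869, 0.1314]
tcp_rot: [-179.9, -0.0, 77.4]
wrist_force: [-5.9, 2.2, 5.6]
opening: 0.0299
grasp_force: 39.5
```

The opening is 30 mm, so the button is flush. Now I draw the column up slowly.

Scaled: 3 cm / 50 = 0.06, 2.8 cm / 50 = 0.056.

Call:
servo_tool:
  moves:
    - [0,0,0.004,0]
    - [0,0,0.01,0]
    - [0,0,0.018,0]
    - [0,0,0.026,0]
    - [0,0,0.034,0]
    - [0,0,0.042,0]
    - [0,0,0.05,0]
    - [0,0,0.056,0]
    - [0,0,0.06,0]
    - [0,0,0.06,0]
    - [0,0,0.06,0]

```text
time: 10.9
ee_pos: [0.4724, -0.0869, 0.1614]
tcp_rot: [-179.9, -0.0, 77.4]
wrist_force: [-6.8, 1.8, -2.7]
opening: 0.0295
grasp_force: 40.9
```

Scaled: 5.8 cm / 50 = 0.116, 5.7 cm / 50 = 0.114.

Call:
servo_tool:
  moves:
    - [0,0,0.004,0]
    - [0,0,0.01,0]
    - [0,0,0.018,0]
    - [0,0,0.026,0]
    - [0,0,0.034,0]
    - [0,0,0.042,0]
    - [0,0,0.05,0]
    - [0,0,0.058,0]
    - [0,0,0.066,0]
    - [0,0,0.074,0]
    - [0,0,0.082,0]
    - [0,0,0.09,0]
    - [0,0,0.098,0]
    - [0,0,0.104,0]
    - [0,0,0.11,0]
    - [0,0,0.114,0]
    - [0,0,0.116,0]
    - [0,0,0.116,0]
    - [0,0,0.116,0]

```text
time: 12.48
ee_pos: [0.4724, -0.0869, 0.2193]
tcp_rot: [-179.9, -0.0, 77.4]
wrist_force: [-6.7, 2.0, -3.9]
opening: 0.0299
grasp_force: 40.8
```

Scaled: 0.35 cm / 50 = 0.007, 0.3 cm / 50 = 0.006.

Call:
servo_tool:
  moves:
    - [0,0,0.002,0]
    - [0,0,0.004,0]
    - [0,0,0.006,0]
    - [0,0,0.007,0]
    - [0,0,0.007,0]
    - [0,0,0.007,0]
    - [0,0,0.007,0]
    - [0,0,0.007,0]

```text
time: 13.15
ee_pos: [0.4723, -0.0869, 0.2221]
tcp_rot: [-179.9, -0.0, 77.4]
wrist_force: [-5.2, 2.5, -9.4]
opening: 0.0296
grasp_force: 42.5
```

The force change suggests the end stop. I'll nudge 1 mm more to confirm, then take a last look.

Call:
servo_tool:
  moves:
    - [0,0,0.002,0]
    - [0,0,0.002,0]
    - [0,0,0.002,0]
    - [0,0,0.002,0]

```text
time: 13.48
ee_pos: [0.4723, -0.0869, 0.2221]
tcp_rot: [-179.8, 0.0, 77.5]
wrist_force: [-5.1, 1.7, -19.2]
opening: 0.0302
grasp_force: 42.3
```

```bash
python3 - <<'E'
from h import *
np.set_printoptions(precision=4,suppress=True)
o=get_obs();p=np.r_[o["ee_pos"],o["tcp_rot"]];print(p)
w=save("wrist","w9");a=save("scene","s9");s=save("side","d9")
h=cv2.cvtColor(w,cv2.COLOR_RGB2HSV)
m=cv2.inRange(h,(0,150,60),(5,255,255))|cv2.inRange(h,(173,150,60),(180,255,255))
n,_,st,c=cv2.connectedComponentsWithStats(m)
for i in range(1,n):
    if st[i,4]>60: k=wplane(p,*c[i],.15);print(st[i],k)
A=cv2.resize(a[140:270,220:350],(300,300),interpolation=3);S=cv2.resize(s[160:270,210:320],(300,300),interpolation=3)
cv2.imwrite("pics/c9.png",np.hstack([cv2.resize(w,(500,375)),np.vstack([A,S])[:375*0+600][:, :300] if 0 else cv2.resize(np.vstack([A,S]),(188*1,375))])[:,:,::-1] if 0 else np.hstack([np.vstack([cv2.resize(w,(480,360)),np.zeros((240,480,3),np.uint8)]),np.vstack([A,S])])[:,:,::-1])
E
```

```text
[   0.4723   -0.0869    0.2221 -179.797     0.0002   77.4521]
```

View pics/c9.png

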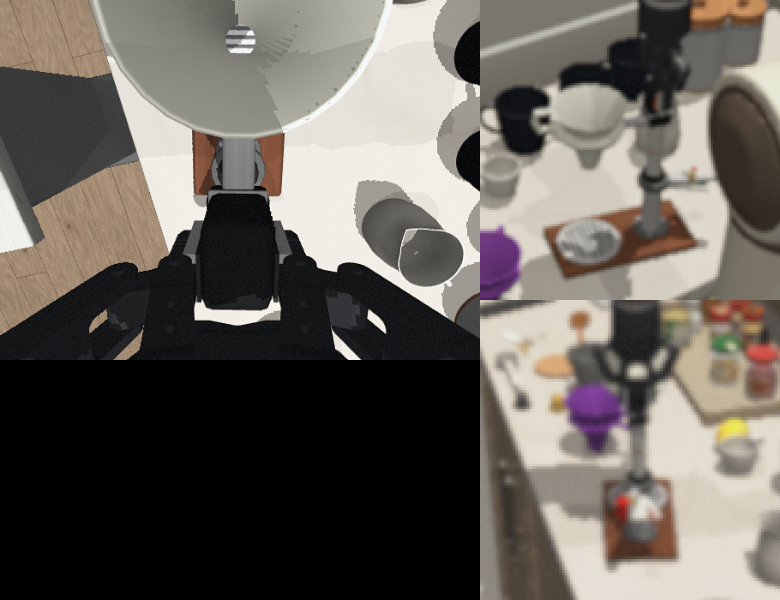

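The picture shows the grip squeezed at the top, the column extended, the dripper level in its ring, and the knob on the robot's side (green). The stop is firm, since 10 N more gave no movement. I'll ease off 1 mm and hand in.

Scaled: -0.1 cm / 50 = -0.002.

Call:
servo_tool:
  moves:
    - [0,0,-0.002,0]
    - [0,0,-0.002,0]
    - [0,0,-0.002,0]
    - [0,0,-0.002,0]

```text
time: 13.97
ee_pos: [0.4723, -0.0869, 0.2221]
tcp_rot: [-179.9, -0.0, 77.4]
wrist_force: [-5.2, 2.7, -11.8]
opening: 0.0293
grasp_force: 42.6
```

```bash
python3 -c "
from h import *
o=get_obs();print(o['ee_pos'],o['wrist_force'],o['opening'],o['grasp_force']);print(job_done())"
```

```text
[ 0.47233174 -0.08690567  0.22208913] [ -5.19503313   2.65735396 -11.79077088] 0.029334853319824397 42.630267441272736
the job is handed in; nothing more can be done
None
```

I handed the job in at 14 s with the lever in the green notch, the column drawn up to its second stop (about 0.091 m), the button still squeezed in the grip, and the dripper looking level in its ring; no verdict came back.

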